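# Let down a bench lift by freeing its pawl with a screwdriver

### The arm

A 7-joint arm with a two-finger parallel gripper is mounted at the origin on a cart in front of the work surface, level with it; the furniture and walls round the work are solid. World frame = base frame: x ahead of the robot, y to its left, z up, the work surface at z = 0. Lengths are in m, angles in rad, forces in N, time in s.
With the tool pointing down it reaches from about 0.35 to 0.9 m from the base axis. Payload 8.1 kg.
Tool frame: the origin (TCP) lies midway between the tips of the shut fingers; the grasp point (between the pads) lies 19 mm behind it; z points along the fingers, y is the direction in which the jaws open and shut (so a half turn about z gives the same grasp; the last joint's range is limited). The gripper opens to 85 mm and grips with 20 to 120 N. Pads are 22 mm wide; open, the fingers measure 114 mm over their backs; the gripper's body (76 mm by 85 mm) begins 54 mm behind the grasp point. The pads swing forward as they close: fully open they stand 13 mm farther back than shut.
Start: joints at [-1.249, 0.434, 0.025, 1.573, -0.012, 1.134, -0.075], TCP at [0.258, 0.569, 0.231] pointing down, gripper open.
Joint ranges: [-2.62, 2.62], [-0.44, 2.09], [-1.27, 1.32], [0.08, 2.57], [-1.32, 4.46], [0.12, 2], [-2.74, 2.74]. Speed limits (rad/s): [2.22, 2.22, 3.01, 3.01, 3.14, 3.14, 3.14].

### API

Orientations are given as [roll, pitch, yaw] about the fixed x, y, z axes, in that order (R = Rz(yaw) Ry(pitch) Rx(roll)).
In Python, from station import env gives the robot as it stands.
- The arm moves only by the shell command python3 -m creep 'ROWS'. ROWS is JSON, one flat list of numbers, 7 for each row, row after row: the shift along the tool's x, y, z in mm, then the turn, a rotation vector about the tool's x, y, z in degrees, then the finger opening in mm, from 0 to 85.4. A call has exactly 8 rows; each row is the pose to reach, as a shift and turn from the pose commanded when the call began, along the tool's axes at that moment; what a row does not reach only later rows make up. A row lasts 1/10 s, in which the tool goes at most 50 mm and 8.59 degrees, less where a joint would pass 70% of its speed; a pose out of reach is approached as far as the arm can. A call with a gripper value outside its range is refused whole. The fingers move at their own pace and stop on an object; the grip force is fixed at half the most. Time passes only in rows, so rows that repeat a pose let the fingers close, or fill a call up. It gives the time, the measured TCP pose, the force and the opening at its end, in the units of the state.
- env.get_obs(): the state, without advancing time (a new reading comes with each control period).
- env.capture(name): name is "scene" or "side" or "wrist"; returns (picture, depth): 420x560x3 uint8, red, green, blue; 420x560 float32, m along the optical axis (not along the pixel's ray), 0 where there is no reading.
- env.camera_model(name): a dict with "fovy" (degrees; the focal length in pixels is half the picture's height over the tangent of half this angle, whatever the lens; pixels are square), "cx", "cy" (the principal point, pixels), "xyz" and "rotation" of the camera in the world. Camera axes: x right, y down, z forward; pixel columns grow to the right and rows downward; lengths in m; the calibration is good to about 2 mm. A picture is of the moment at which its call begins: read the wrist's pose just before it. camera_model takes no time and is no camera call; for the wrist camera it gives the pose at the moment of the call.
- env.finish_job(): hands the job in, once; it reports no verdict.
The state is a dict: "time_s": time; "joint_pos": joint angles; "joint_vel": joint speeds; "tau": joint torques, N m; "eef_pos": TCP position; "eef_rot": TCP orientation; "force": force on the tool from outside, world axes, zero at the start; "wrist_torque": the same for the moment, N m; "width": finger opening in m.
Only numpy, scipy, OpenCV 4.12 (cv2) and the standard library are available. Lean on these libraries where they do the work, as an engineer would, in place of code of your own. Each camera call takes 0.05 s, during which the arm holds its last target.

### The job

Let the small bench lift down: take the screwdriver by its handle, slip the blade under the roller on the tail of the lift's pawl and gently raise the pawl just until it is free, keep it raised while the platform with the weights sinks by itself all the way to the bottom, then let the pawl spring back in and lay the screwdriver down on the table clear of the lift. Never force the pawl hard against its stop, touch the pawl and the platform with nothing but the screwdriver, do not push the platform, and leave the tape roll, glue bottle and loupe alone.

Things in the scene. Friction and masses are not known exactly. Their poses are not given: they have to be found in the camera images.
- lift_stand: fixed bench lift, base 215 x 130 x 12 mm, 226 mm high; place and yaw vary. Origin on the base's underside below the face of the toothed rack; -x is its front, where the pawl's tail sticks out, +x points to the platform behind. Base x -75 to +140, y -65 to +65 mm. Two 4 mm upright cheek plates at y = +-13 mm, x -46 to -10 mm, up to z = 160 mm, carry the pawl
- pawl (a joint): angle of the spring-loaded pawl, rad: 0 = hooked in the rack, grows as its tail is raised. It is clear of the teeth somewhere between 0.05 and 0.29 (roller 2.5 to 13 mm up), different each time; a rigid stop follows about 2 mm higher at the roller. Raising takes 2 to 4.5 N at the roller; over 6.5 N is too hard. Let go, it springs back and catches the next tooth (12 mm pitch)
- pawl_roller (a point): centre of the roller on the end of the pawl's tail: steel cross pin 8 mm thick, 22 mm long along the stand's y; moves with the pawl, 45 mm in front of its hinge. Shut, it is at x = -65 to -73, z = 147 mm in the stand's frame. The 8 mm wide tail's underside is 4 mm above the roller's. 19 mm free from the roller back to the cheek plates; nothing under it down to the base plate
- lift (a joint): height of the platform above the bottom of its travel in m; 0 = fully down, starts 0.04 to 0.09. When the pawl is clear it sinks by its own weight against an oil damper at about 15 to 30 mm/s
- platform_top (a point): centre of the top of the 90 x 100 mm platform, behind the rack; three brass weights are fixed to it
- screwdriver_grip (a point): point on the handle's centre line, 24 mm behind its front end, 9 mm above the table as it lies; grasp here. Handle 68 mm long, 18 mm thick; in front of it a shaft 5 mm thick, 75 mm long with the blade; 144 mm in all, 55 g. The point's -y axis points to the blade, z up as it lies
- screwdriver_tip (a point): end of the blade, on the centre line, 100 mm in front of screwdriver_grip
- screwdriver: the screwdriver; origin under its middle, on the underside (level with the table as it lies)
- tape_roll: bystander: roll of tape, 68 mm across, 18 mm high, lying flat; origin at the underside
- glue_bottle: bystander: small bottle, 26 mm across, 68 mm high, standing; origin at the underside
- loupe: bystander: black eyepiece loupe, 37 mm across, 31 mm high, standing; origin at the underside

How it is judged:
By the outcome, as a careful person would: the job done as asked, in the order asked, and still so for the second after the job is handed in, with the robot touching nothing.
It also fails if it takes over 72 s, if anything falls off the work surface, if the arm or the gripper's body presses on something with over 40 N, if the wrist force passes 120 N, or if a joint passes its speed limit or range.

## Working session

There is one attempt and no reset: what is moved stays moved. The work goes in short steps, Python scripts to look and compute and a shell command to move; the robot and the scene stay as the last step left them, time stands still between calls to the robot, and variables do not carry over. Pictures are saved under pics/ and viewed, and the job is handed in when it is done.

```bash
ls; mkdir -p pics
python3 - <<'E'
from station import env
import cv2,numpy as np
o=env.get_obs();print({k:np.round(v,3) for k,v in o.items()})
for n in("scene","side","wrist"):
    m=env.camera_model(n);print(n,m)
    p,d=env.capture(n);cv2.imwrite(f"pics/{n}0.png",p[:,:,::-1]);np.save(f"pics/{n}0.npy",d)
E
```

```text
pics
{'time_s': np.float64(0.0), 'joint_pos': array([-1.249,  0.435,  0.025,  1.574, -0.012,  1.134, -0.075]), 'joint_vel': array([-0.   ,  0.   , -0.   , -0.   , -0.   , -0.   , -0.001]), 'tau': array([ 0.0000e+00, -6.7048e+01,  1.0250e+00, -3.1620e+01,  1.5000e-02,
        1.3000e-02, -0.0000e+00]), 'eef_pos': array([0.257, 0.569, 0.231]), 'eef_rot': array([-3.14 ,  0.   ,  2.717]), 'force': array([-0.367, -0.792, -0.24 ]), 'wrist_torque': array([-0.052,  0.023, -0.024]), 'width': np.float64(0.085)}
scene {'fovy': 50.01881315083685, 'cx': 285.58596274838516, 'cy': 211.8819207807963, 'xyz': array([ 0.15586352, -0.81976376,  0.48756627]), 'rotation': array([-1.99905411, -0.00730934, -0.4580735 ])}
side {'fovy': 49.50495161116612, 'cx': 274.03883042820615, 'cy': 204.8282238669771, 'xyz': array([ 0.33059027, -0.90711777,  0.77272525]), 'rotation': array([-2.24837712,  0.01384531, -0.25559188])}
wrist {'fovy': 67.02192550510983, 'cx': 277.9315659015087, 'cy': 205.97960400677047, 'xyz': array([0.19065618, 0.60001117, 0.37331303]), 'rotation': array([2.85477349e+00, 8.67458866e-04, 1.14610315e+00])}
```

View pics/scene0.png

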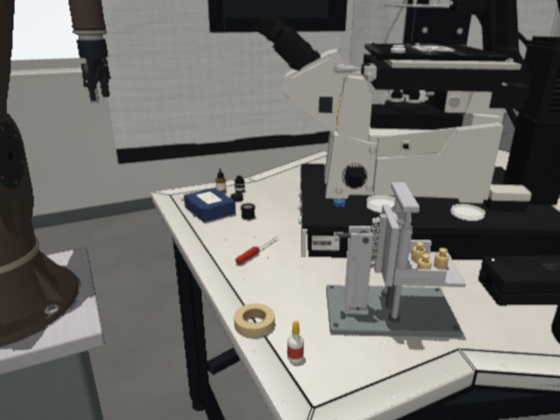

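View pics/side0.png

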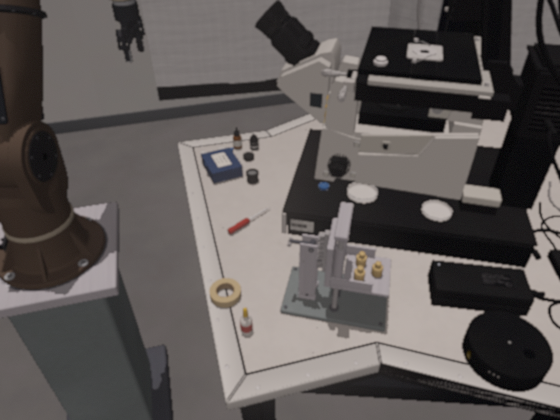

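View pics/wrist0.png

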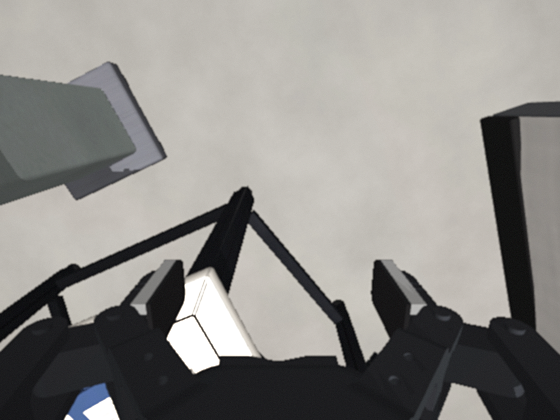

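```bash
cat > h.py <<'E'
import numpy as np,cv2
from scipy.spatial.transform import Rotation as R
from station import env
def cam(n,m=None):
    m=m or env.camera_model(n);f=210/np.tan(np.radians(m['fovy']/2))
    return f,m['cx'],m['cy'],np.array(m['xyz']),R.from_euler('xyz',m['rotation']).as_matrix()
def w(n,u,v,d,m=None):
    f,cx,cy,t,r=cam(n,m);return t+r@(np.array([(u-cx)/f,(v-cy)/f,1])*d)
def wz(n,u,v,z,m=None):
    f,cx,cy,t,r=cam(n,m);q=r@np.array([(u-cx)/f,(v-cy)/f,1]);return t+q*(z-t[2])/q[2]
def px(n,P,m=None):
    f,cx,cy,t,r=cam(n,m);c=(np.atleast_2d(P)-t)@r;return np.c_[c[:,0]/c[:,2]*f+cx,c[:,1]/c[:,2]*f+cy]
def cloud(n,d,m=None):
    f,cx,cy,t,r=cam(n,m);v,u=np.mgrid[:420,:560];return t+np.stack([(u-cx)/f*d,(v-cy)/f*d,d],-1)@r.T
def crop(src,out,x0,y0,x1,y1,k):
    p=cv2.imread(src)[y0:y1,x0:x1];p=cv2.resize(p,None,fx=k,fy=k,interpolation=cv2.INTER_CUBIC);cv2.imwrite(out,p)
E
python3 - <<'E'
from h import *
crop('pics/scene0.png','pics/c1.png',320,180,470,340,3.7)
crop('pics/side0.png','pics/c2.png',270,200,400,330,4.4)
crop('pics/scene0.png','pics/c3.png',225,195,295,270,7)
crop('pics/side0.png','pics/c4.png',220,195,280,245,9)
for n in('scene','side'):
    p=cv2.imread(f'pics/{n}0.png').astype(int);d=np.load(f'pics/{n}0.npy');C=cloud(n,d)
    m=(p[:,:,2]>120)&(p[:,:,1]<60)&(p[:,:,0]<70)
    k,lab,st,ce=cv2.connectedComponentsWithStats(m.astype(np.uint8))
    for i in range(1,k):
        if st[i,4]>15: print(n,st[i],ce[i],np.median(C[lab==i],0))
E
```

```text
scene [237 248  21  14  81] [246.87654321 253.96296296] [ 0.44857137 -0.04886547  0.016071  ]
scene [293 350   6   8  33] [295.33333333 353.51515152] [ 0.40220595 -0.36062532  0.01887834]
side [230 220  18  12  35] [238.45714286 225.68571429] [ 0.44985535 -0.05105809  0.01611568]
```

View pics/c1.png

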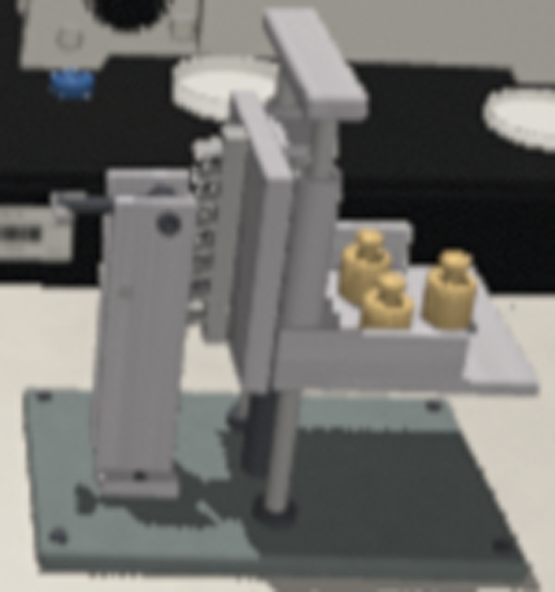

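View pics/c2.png

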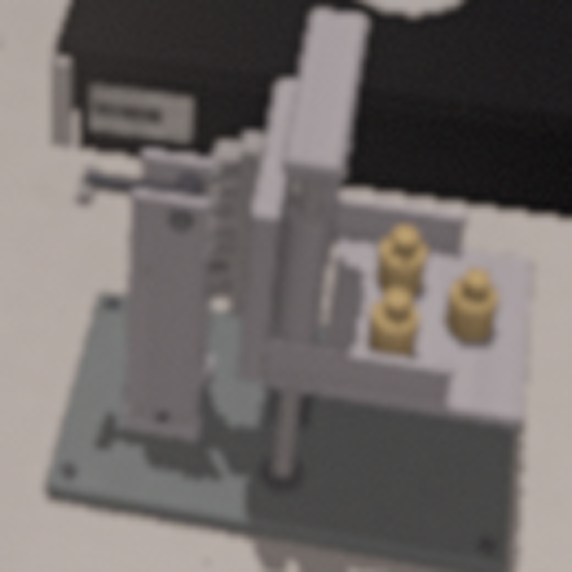

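View pics/c3.png

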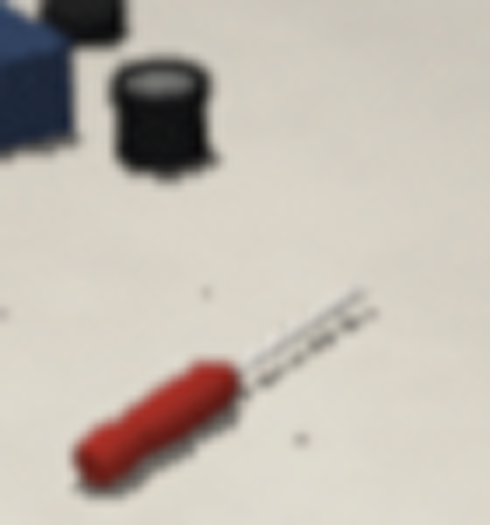

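View pics/c4.png

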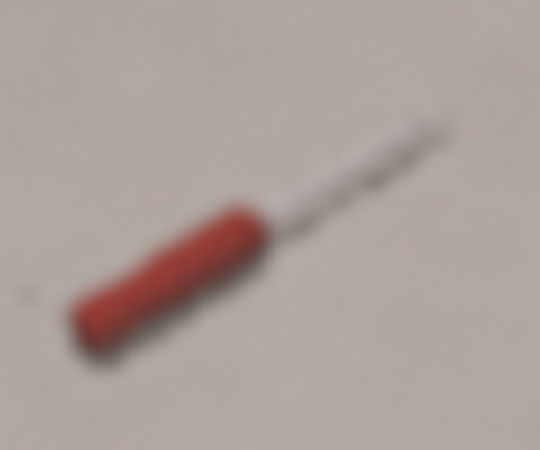

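Run:
```python
from h import *
for n,o,k,P in(('scene',(225,195),7,[(90,466),(230,382),(363,292)]),('side',(220,195),9,[(85,325),(255,235),(447,128)])):
    q=[wz(n,o[0]+a/k,o[1]+b/k,.009) for a,b in P];print(n,np.round(q,4))
    for a in(q[0],q[1]):
        v=q[2]-a;print(np.linalg.norm(v),np.degrees(np.arctan2(v[1],v[0])), q[2]-v/np.linalg.norm(v)*.1)
def base(n,o,k,P):
    q=np.array([wz(n,o[0]+a/k,o[1]+b/k,.012) for a,b in P]);print(n,np.round(q,4))
    # fit 2D rigid
    M=np.array([(-75,65),(-75,-65),(140,-65),(140,65)])/1000
    A=q[:,:2];H=(M-M.mean(0)).T@(A-A.mean(0));U,S,V=np.linalg.svd(H);Rr=V.T@U.T
    t=A.mean(0)-Rr@M.mean(0);print('yaw',np.degrees(np.arctan2(Rr[1,0],Rr[0,0])),'t',t,'res',np.round(A-(M@Rr.T+t),4).tolist())
base('scene',(320,180),3.7,[(25,392),(40,556),(535,572),(447,400)])
base('side',(270,200),4.4,[(97,295),(48,490),(512,558),(527,385)])
d=np.load('pics/scene0.npy');C=cloud('scene',d)
for (u,v) in((337,260),(350,235),(345,234),(430,275)): print(u,v,C[v,u])
```

```text
scene [[ 0.4249 -0.0599  0.009 ]
 [ 0.4817 -0.0313  0.009 ]
 [ 0.5442  0.005   0.009 ]]
0.13586290109067145 28.552574083540144 [ 0.45636244 -0.04278048  0.009     ]
0.07232465113583637 30.176521255718527 [ 0.45775224 -0.04525056  0.009     ]
side [[ 0.4264 -0.0575  0.009 ]
 [ 0.48   -0.0327  0.009 ]
 [ 0.5445 -0.0009  0.009 ]]
0.13097117453349744 25.593102478686315 [ 0.45432891 -0.0440819   0.009     ]
0.07194937444559595 26.28381709733072 [ 0.45485621 -0.04516598  0.009     ]
scene [[ 0.5417 -0.2194  0.012 ]
 [ 0.482  -0.3314  0.012 ]
 [ 0.6695 -0.4335  0.012 ]
 [ 0.7299 -0.3176  0.012 ]]
yaw -27.988207812645275 t [ 0.57709063 -0.31020714] res [[0.0003, -0.0018], [0.0017, 0.001], [-0.0007, -0.0002], [-0.0013, 0.0009]]
side [[ 0.5418 -0.2193  0.012 ]
 [ 0.4844 -0.3328  0.012 ]
 [ 0.6769 -0.4248  0.012 ]
 [ 0.7285 -0.3333  0.012 ]]
yaw -28.38314396056019 t [ 0.57932452 -0.31209889] res [[-0.0024, -0.0], [0.002, 0.0008], [0.0053, 0.0111], [-0.0049, -0.0118]]
337 260 [ 0.61896343 -0.13340664  0.00244515]
350 235 [ 0.53751024 -0.28684144  0.15198429]
345 234 [ 0.52945803 -0.28421659  0.15436585]
430 275 [ 0.62337735 -0.38568559  0.10919995]
```

```bash
python3 - <<'E'
from h import *
for n in('scene','side'):
    C=cloud(n,np.load(f'pics/{n}0.npy'))
    for (a,b) in((.02,.1),(.1,.2),(.2,.3),(.3,.5)):
        for y0 in np.arange(-.45,.75,.1):
            m=(C[...,2]>a)&(C[...,2]<b)&(C[...,1]>y0)&(C[...,1]<y0+.1)&(C[...,0]>.28)
            if m.sum()>3: print(n,a,b,'y',round(y0,2),'minx',np.round(np.sort(C[m][:,0])[2],3))
E
cat >> h.py <<'E'
def go(p,yaw,tilt=0,from_=None):
    "shift (mm, tool axes) and rotvec deg from present pose to tool-down pose at p, yaw deg; tilt deg about tool y"
    o=env.get_obs();R0=R.from_euler('xyz',o['eef_rot']);R1=R.from_euler('xyz',[np.pi,0,np.radians(yaw)])*R.from_euler('y',tilt,degrees=True)
    print('t',o['time_s'],'pos',np.round(o['eef_pos'],4),'rpy',np.round(np.degrees(o['eef_rot']),2),'F',np.round(o['force'],2),'w',round(float(o['width']),4))
    print('shift',np.round(R0.inv().apply(np.array(p)-o['eef_pos'])*1000,1),'turn',np.round((R0.inv()*R1).as_rotvec(degrees=True),2))
E
python3 -c "
from h import *
go([.40,-.0,.2],28)
go([.45,-.046,.15],28)"
```

```text
scene 0.02 0.1 y -0.45 minx 0.395
scene 0.02 0.1 y -0.35 minx 0.355
scene 0.02 0.1 y -0.25 minx 0.356
scene 0.02 0.1 y -0.15 minx 0.549
scene 0.02 0.1 y -0.05 minx 0.58
scene 0.02 0.1 y 0.05 minx 0.515
scene 0.02 0.1 y 0.15 minx 0.406
scene 0.02 0.1 y 0.25 minx 0.402
scene 0.02 0.1 y 0.35 minx 1.744
scene 0.02 0.1 y 0.65 minx 0.965
scene 0.1 0.2 y -0.45 minx 0.567
scene 0.1 0.2 y -0.35 minx 0.512
scene 0.1 0.2 y -0.25 minx 0.868
scene 0.1 0.2 y -0.15 minx 0.682
scene 0.1 0.2 y -0.05 minx 0.667
scene 0.1 0.2 y 0.05 minx 0.696
scene 0.1 0.2 y 0.25 minx 1.607
scene 0.1 0.2 y 0.35 minx 1.305
scene 0.1 0.2 y 0.55 minx 1.246
scene 0.1 0.2 y 0.65 minx 0.969
scene 0.2 0.3 y -0.45 minx 0.576
scene 0.2 0.3 y -0.35 minx 0.581
scene 0.2 0.3 y -0.25 minx 0.87
scene 0.2 0.3 y -0.15 minx 0.746
scene 0.2 0.3 y -0.05 minx 0.616
scene 0.2 0.3 y 0.05 minx 0.61
scene 0.2 0.3 y 0.25 minx 1.069
scene 0.2 0.3 y 0.35 minx 1.279
scene 0.2 0.3 y 0.55 minx 0.28
scene 0.2 0.3 y 0.65 minx 1.178
scene 0.3 0.5 y -0.35 minx 0.968
scene 0.3 0.5 y -0.25 minx 0.784
scene 0.3 0.5 y -0.15 minx 0.655
scene 0.3 0.5 y -0.0
[... 1094 characters left out ...]
side 0.2 0.3 y 0.65 minx 0.972
side 0.3 0.5 y -0.35 minx 0.97
side 0.3 0.5 y -0.25 minx 0.782
side 0.3 0.5 y -0.15 minx 0.656
side 0.3 0.5 y -0.05 minx 0.612
side 0.3 0.5 y 0.05 minx 0.55
side 0.3 0.5 y 0.15 minx 0.598
side 0.3 0.5 y 0.35 minx 1.274
side 0.3 0.5 y 0.45 minx 0.281
side 0.3 0.5 y 0.55 minx 0.281
side 0.3 0.5 y 0.65 minx 0.972
t 0.15 pos [0.2574 0.5691 0.2307] rpy [-1.7993e+02  1.0000e-02  1.5566e+02] F [ 0.78  0.42 -0.18] w 0.0855
shift [-364.4 -459.7   31.3] turn [-3.0000e-02  8.0000e-02  1.2766e+02]
t 0.15 pos [0.2574 0.5691 0.2307] rpy [-1.7993e+02  1.0000e-02  1.5566e+02] F [ 0.78  0.42 -0.18] w 0.0855
shift [-428.9 -481.    81.3] turn [-3.0000e-02  8.0000e-02  1.2766e+02]
```

```bash
python3 -m creep '[-30,-38,2,0,0,8,85, -60,-76,4,0,0,16,85, -90,-114,6,0,0,24,85, -120,-152,8,0,0,32,85, -150,-190,10,0,0,40,85, -180,-228,12,0,0,48,85, -210,-266,14,0,0,56,85, -240,-304,16,0,0,64,85]'; python3 -c "
from h import *
go([.42,-.065,.15],28)"
```

```text
time_s: 0.95
eef_pos: [0.3509, 0.1916, 0.2153]
eef_rot: [3.141, -0.001, 1.594]
force: [2.0, -0.4, -0.5]
width: 0.0849
t 0.95 pos [0.3509 0.1916 0.2153] rpy [ 1.7999e+02 -3.0000e-02  9.1340e+01] F [ 1.96 -0.37 -0.53] w 0.0849
shift [-258.2   63.    65.2] turn [-1.000e-02 -3.000e-02  6.334e+01]
```

```bash
python3 -m creep '[-40,10,10,0,0,8,85, -80,19,20,0,0,16,85, -120,29,30,0,0,24,85, -160,39,40,0,0,32,85, -200,49,50,0,0,40,85, -230,56,58,0,0,48,85, -256,63,65,0,0,56,85, -256,63,65,0,0,63.4,85]'; python3 -c "
from h import *
import pickle
go([.42,-.065,.15],28)
m=env.camera_model('wrist');p,d=env.capture('wrist');cv2.imwrite('pics/w1.png',p[:,:,::-1]);np.save('pics/w1.npy',d);pickle.dump(m,open('pics/w1.pkl','wb'))"
```

```text
time_s: 1.75
eef_pos: [0.4216, -0.0641, 0.1499]
eef_rot: [3.14, 0.001, 0.482]
force: [0.7, 0.8, -0.2]
width: 0.0848
t 1.75 pos [ 0.4216 -0.0641  0.1499] rpy [1.799e+02 4.000e-02 2.764e+01] F [ 0.72  0.8  -0.25] w 0.0848
shift [-1.8  0.  -0.1] turn [ 0.1   0.04 -0.36]
```

View pics/w1.png

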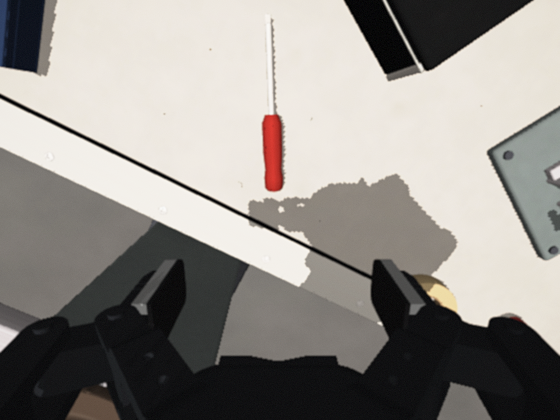

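Run:
```python
from h import *
import pickle
m=pickle.load(open('pics/w1.pkl','rb'))
q=[wz('wrist',u,v,.009,m) for u,v in((274.5,189),(272,116),(268,16))];print(np.round(q,4))
q=np.array(q)
v=q[2]-q[0];L=np.linalg.norm(v);print(L,np.linalg.norm(q[1]-q[0]),np.degrees(np.arctan2(v[1],v[0])))
g=q[2]-v/L*.1;g2=q[0]+v/L*.044;print(g,g2)
d=np.load('pics/w1.npy');print(w('wrist',272,150,d[150,272],m),w('wrist',240,100,d[100,240],m))
go([*((g+g2)[:2]/2),.06],np.degrees(np.arctan2(v[1],v[0])))
```

```text
[[ 0.4228 -0.0582  0.009 ]
 [ 0.4791 -0.0266  0.009 ]
 [ 0.5453  0.0112  0.009 ]]
0.14074522897163852 0.06451238616789323 29.569232204191955
[ 0.45828159 -0.03810479  0.009     ] [ 0.46111246 -0.03649864  0.009     ]
[ 0.45419937 -0.039572    0.01715477] [4.77862992e-01 4.49722305e-03 3.15538703e-04]
t 1.8 pos [ 0.4212 -0.0625  0.1499] rpy [1.7997e+02 6.0000e-02 2.7290e+01] F [ 0.16 -0.04  0.2 ] w 0.085
shift [45.8 -4.8 89.9] turn [ 0.03  0.06 -2.28]
```

```bash
python3 -m creep '[12,-1,20,0,0,-2.3,85, 24,-2,40,0,0,-2.3,85, 36,-4,60,0,0,-2.3,85, 44,-5,75,0,0,-2.3,85, 44,-5,80,0,0,-2.3,85, 44,-5,80,0,0,-2.3,85, 44,-5,80,0,0,-2.3,85, 44,-5,80,0,0,-2.3,85]'; python3 -c "
from h import *
import pickle
go([.46,-.0373,.01],29.6)
m=env.camera_model('wrist');p,d=env.capture('wrist');cv2.imwrite('pics/w2.png',p[:,:,::-1]);np.save('pics/w2.npy',d);pickle.dump(m,open('pics/w2.pkl','wb'))"
```

```text
time_s: 2.6
eef_pos: [0.4578, -0.0354, 0.0711]
eef_rot: [3.141, -0.001, 0.533]
force: [-0.7, -0.0, -0.5]
width: 0.0848
t 2.6 pos [ 0.4578 -0.0354  0.0711] rpy [ 1.7999e+02 -7.0000e-02  3.0560e+01] F [-0.69 -0.02 -0.52] w 0.0848
shift [ 0.8  2.7 61.1] turn [ 0.01 -0.07  0.96]
```

View pics/w2.png

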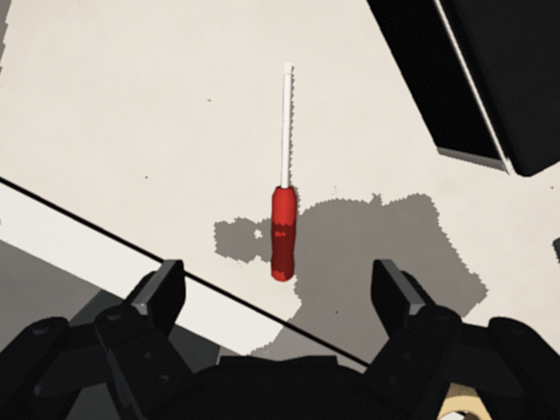

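Run:
```python
from h import *
import pickle
m=pickle.load(open('pics/w2.pkl','rb'))
q=np.array([wz('wrist',u,v,.009,m) for u,v in((281.5,277),(284,187),(289,64))]);print(np.round(q,4))
v=q[2]-q[0];L=np.linalg.norm(v);yaw=np.degrees(np.arctan2(v[1],v[0]));print(L,np.linalg.norm(q[1]-q[0]),yaw)
g=q[2]-v/L*.1;g2=q[0]+v/L*.044;print(g,g2)
go([*((g+g2)[:2]/2),.004],yaw)
```

```text
[[ 0.422  -0.0577  0.009 ]
 [ 0.48   -0.0251  0.009 ]
 [ 0.5458  0.0108  0.009 ]]
0.14151383729692976 0.06650311515272445 28.9467813334416
[ 0.45830776 -0.03759007  0.009     ] [ 0.46048333 -0.03638677  0.009     ]
t 2.65 pos [ 0.4579 -0.0354  0.071 ] rpy [ 1.7998e+02 -7.0000e-02  3.0560e+01] F [-0.34  0.86  0.62] w 0.085
shift [ 0.4  2.1 67. ] turn [ 0.01 -0.07  1.61]
```

```bash
python3 -m creep '[0,2,25,0,0,1.6,85, 0,2,50,0,0,1.6,85, 0,2,64,0,0,1.6,70, 0,2,67,0,0,1.6,50, 0,2,67,0,0,1.6,30, 0,2,67,0,0,1.6,30, 0,2,67,0,0,1.6,30, 0,2,67,0,0,1.6,30]'; python3 -c "
from h import *
import pickle
go([.4594,-.0375,.004],28.95)
m=env.camera_model('wrist');p,d=env.capture('wrist');cv2.imwrite('pics/w3.png',p[:,:,::-1])"
```

```text
time_s: 3.45
eef_pos: [0.4592, -0.0369, 0.0039]
eef_rot: [3.141, -0.001, 0.506]
force: [0.1, 0.1, 1.0]
width: 0.03
t 3.45 pos [ 0.4592 -0.0369  0.0039] rpy [ 1.7998e+02 -7.0000e-02  2.8970e+01] F [0.08 0.1  1.  ] w 0.03
shift [-0.1  0.6 -0.1] turn [ 0.02 -0.07  0.02]
```

View pics/w3.png

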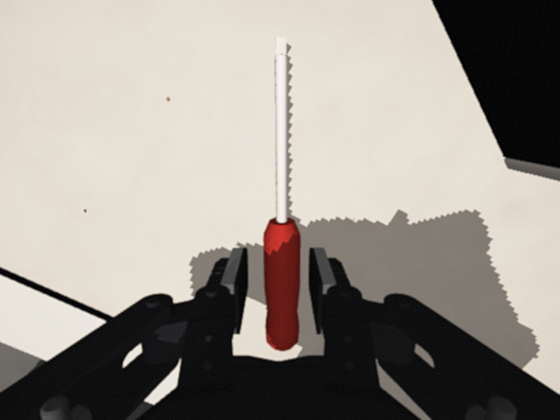

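```bash
python3 -m creep '[0,0,2,0,0,0,25, 0,0,2.5,0,0,0,10, 0,0,2.5,0,0,0,0, 0,0,2.5,0,0,0,0, 0,0,2.5,0,0,0,0, 0,0,2.5,0,0,0,0, 0,0,2.5,0,0,0,0, 0,0,2.5,0,0,0,0]'; python3 -m creep '[0,0,-15,0,0,0,0, 0,0,-40,0,0,0,0, 0,0,-80,0,0,0,0, 0,0,-120,0,0,0,0, 0,0,-160,0,0,0,0, 0,0,-178,0,0,0,0, 0,0,-178,0,0,0,0, 0,0,-178,0,0,0,0]';python3 -c "
from h import *
import pickle
go([.41,-.22,.17],-28)
m=env.camera_model('wrist');p,d=env.capture('wrist');cv2.imwrite('pics/w4.png',p[:,:,::-1]);np.save('pics/w4.npy',d);pickle.dump(m,open('pics/w4.pkl','wb'))
p,d=env.capture('scene');cv2.imwrite('pics/s4.png',p[:,:,::-1]);np.save('pics/s4.npy',d)"
```

```text
time_s: 4.3
eef_pos: [0.4589, -0.0369, 0.0012]
eef_rot: [-3.141, -0.001, 0.505]
force: [-1.0, 1.1, 8.9]
width: 0.0158
time_s: 5.1
eef_pos: [0.4585, -0.0366, 0.1785]
eef_rot: [-3.141, -0.0, 0.506]
force: [0.5, 0.1, -0.6]
width: 0.0153
t 5.1 pos [ 0.4585 -0.0366  0.1785] rpy [-1.7997e+02 -2.0000e-02  2.8990e+01] F [ 0.54  0.11 -0.61] w 0.0153
shift [-131.3  136.9    8.4] turn [-4.000e-02 -0.000e+00  5.699e+01]
```

View pics/w4.png

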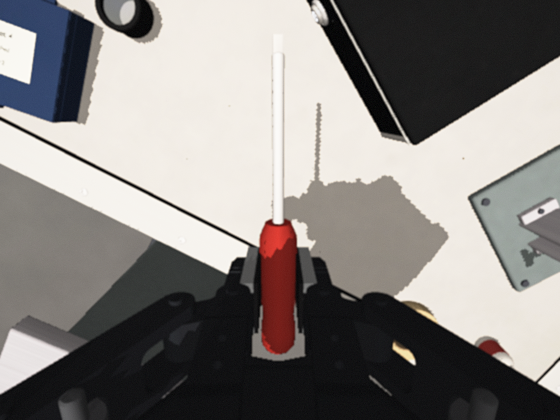

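View pics/s4.png

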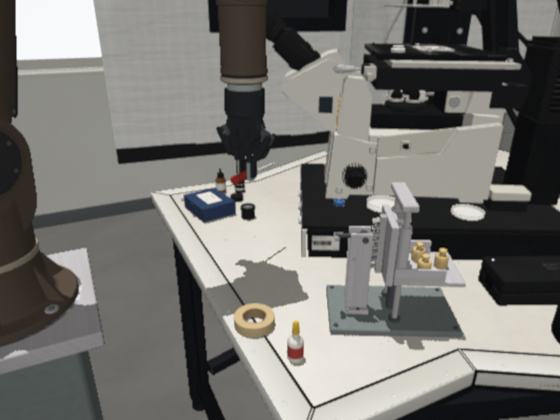

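Run:
```python
from h import *
import pickle
m=pickle.load(open('pics/w4.pkl','rb'));d=np.load('pics/w4.npy')
o=env.get_obs();R0=R.from_euler('xyz',o['eef_rot'])
print(np.round(d[[42,60,100,140,180,210],278],4))
for v in(38,42,48,60,100,140,180,210,240,290):
    row=d[v,265:292];u=265+np.argmin(np.where(row>0,row,9))
    us=265+np.where((row>0)&(row<row[row>0].min()+.01))[0];u=us.mean();dd=np.median(row[us-265])
    print(v,u,np.round(R0.inv().apply(w('wrist',u,v,dd,m)-o['eef_pos'])*1000,1))
```

```text
[0.1212 0.1208 0.1253 0.1306 0.1346 0.1374]
38 277.5 [99.6 -1.7 -9. ]
42 277.5 [98.1 -1.7 -9.7]
48 277.5 [96.  -1.7 -9.5]
60 277.0 [ 91.5  -1.9 -11.1]
100 277.6363636363636 [ 77.   -1.6 -10.7]
140 277.5 [ 61.4  -1.7 -10.8]
180 277.5 [ 44.6  -1.7 -10.8]
210 277.0 [ 31.2  -1.9 -10.8]
240 278.0 [ 19.3  -1.4 -16.2]
290 278.0 [ -5.   -1.4 -16.4]
```

```bash
python3 -c "
from h import *
go([.393,-.212,.178],-28)"
```

```text
t 5.2 pos [ 0.4579 -0.0368  0.1777] rpy [-1.7995e+02  1.1000e-01  2.8960e+01] F [-0.71 -0.91 -1.38] w 0.0152
shift [-1.416e+02  1.218e+02 -1.000e-01] turn [1.000e-02 1.200e-01 5.696e+01]
```

```bash
python3 -m creep '[-20,17,0,0,0,7,0, -40,35,0,0,0,14,0, -60,52,0,0,0,22,0, -81,70,0,0,0,30,0, -101,87,0,0,0,38,0, -121,104,0,0,0,46,0, -141,122,0,0,0,53,0, -141,122,0,0,0,57,0]'; python3 -c "
from h import *
import pickle
env.capture('scene');env.capture('scene')
go([.393,-.212,.178],-28)
m=env.camera_model('wrist');p,d=env.capture('wrist');cv2.imwrite('pics/w5.png',p[:,:,::-1]);np.save('pics/w5.npy',d);pickle.dump(m,open('pics/w5.pkl','wb'))"
```

```text
time_s: 6.0
eef_pos: [0.3923, -0.2151, 0.1781]
eef_rot: [3.139, 0.001, -0.499]
force: [0.6, 0.8, -0.7]
width: 0.0163
t 6.1 pos [ 0.3934 -0.2125  0.1778] rpy [ 1.7991e+02  1.1000e-01 -2.8230e+01] F [-0.78 -0.86 -0.87] w 0.0157
shift [-0.6 -0.3 -0.2] turn [ 0.09  0.11 -0.23]
```

View pics/w5.png

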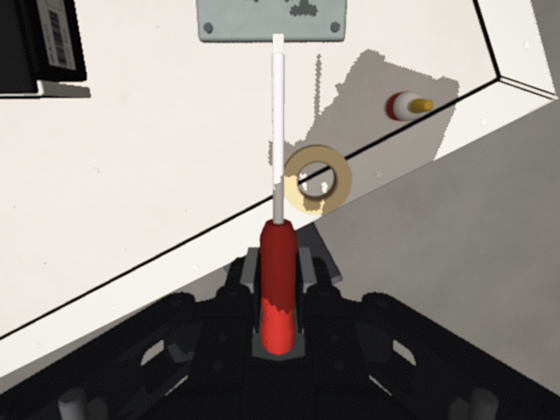

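Run:
```python
from h import *
import pickle
m=pickle.load(open('pics/w5.pkl','rb'));d=np.load('pics/w5.npy')
a=wz('wrist',200.5,39.5,.012,m);b=wz('wrist',346,38.5,.012,m)
print(a,b,np.linalg.norm(a-b)); v=a-b;print(np.degrees(np.arctan2(v[1],v[0]))-90)
y=v/np.linalg.norm(v);x=np.array([y[1],-y[0],0]);c=(a+b)/2;print('origin',c+x*.075)
# scene cloud, stand frame stats of the tail/roller
yaw=np.radians(-28);O=np.array([.578,-.310,0]);Rm=R.from_euler('z',yaw).as_matrix()
for n in('scene','side'):
    C=(cloud(n,np.load(f'pics/{n}0.npy'))-O)@Rm*1000
    M=(C[...,2]>125)&(C[...,2]<165)&(C[...,0]>-95)&(C[...,0]<-40)&(abs(C[...,1])<40)
    vv,uu=np.where(M)
    for q in zip(uu,vv): print(n,q,np.round(C[q[1],q[0]],0),end=' ')
    print()
```

```text
[ 0.54119801 -0.214465    0.012     ] [ 0.48158571 -0.32726624  0.012     ] 0.12758426934980682
-27.855200089450108
origin [ 0.57770171 -0.30590852  0.012     ]
scene (np.int64(349), np.int64(226)) [-47.  18. 160.] scene (np.int64(350), np.int64(226)) [-45.  18. 160.] scene (np.int64(351), np.int64(226)) [-44.  17. 160.] scene (np.int64(352), np.int64(226)) [-42.  17. 161.] scene (np.int64(353), np.int64(226)) [-40.  19. 159.] scene (np.int64(349), np.int64(227)) [-47.  18. 158.] scene (np.int64(350), np.int64(227)) [-46.  15. 160.] scene (np.int64(351), np.int64(227)) [-44.  16. 159.] scene (np.int64(352), np.int64(227)) [-42.  17. 159.] scene (np.int64(353), np.int64(227)) [-41.  14. 160.] scene (np.int64(349), np.int64(228)) [-47.  16. 157.] scene (np.int64(350), np.int64(228)) [-46.  16. 157.] scene (np.int64(351), np.int64(228)) [-44.  15. 158.] scene (np.int64(352), np.int64(228)) [-42.  15. 158.] scene (np.int64(353), np.int64(228)) [-41.  16. 157.] scene (np.int64(349), np.int64(229)) [-47.  18. 155.] scene (np.int64(350), np.int64(229)) [-45.  17. 155.] scene (np.int64(351),
[... 19544 characters left out ...]
 -10. 134.] side (np.int64(301), np.int64(253)) [-43. -11. 136.] side (np.int64(302), np.int64(253)) [-41. -12. 137.] side (np.int64(300), np.int64(254)) [-45. -10. 131.] side (np.int64(301), np.int64(254)) [-43. -10. 132.] side (np.int64(302), np.int64(254)) [-41.  -9. 131.] side (np.int64(300), np.int64(255)) [-45. -11. 130.] side (np.int64(301), np.int64(255)) [-43.  -8. 127.] side (np.int64(302), np.int64(255)) [-41.  -9. 128.] side (np.int64(300), np.int64(256)) [-45.  -9. 125.] side (np.int64(301), np.int64(256)) [-43.  -9. 126.] side (np.int64(302), np.int64(256)) [-40. -12. 129.] side (np.int64(301), np.int64(257)) [-42. -12. 125.] side (np.int64(302), np.int64(257)) [-40. -12. 126.]
```

```bash
cat >> h.py <<'E'
ST=np.array([.5785,-.3065,0]);SR=R.from_euler('z',-28,degrees=True)
def st(x,y,z): return ST+SR.apply(np.array([x,y,z])/1000)
E
python3 -c "
from h import *
go(st(-208,0,126),-28);go(st(-158,0,126),-28)"
```

```text
t 6.15 pos [ 0.3937 -0.2119  0.1779] rpy [ 1.7993e+02  1.1000e-01 -2.8000e+01] F [-0.35  0.23 -0.54] w 0.0156
shift [-0.4 -3.3 51.9] turn [0.07 0.11 0.  ]
t 6.15 pos [ 0.3937 -0.2119  0.1779] rpy [ 1.7993e+02  1.1000e-01 -2.8000e+01] F [-0.35  0.23 -0.54] w 0.0156
shift [49.6 -3.3 51.8] turn [0.07 0.11 0.  ]
```

```bash
python3 -m creep '[0,-1,20,0,0,0,0, 0,-3,40,0,0,0,0, 0,-3,52,0,0,0,0, 0,-3,52,0,0,0,0, 10,-3,52,0,0,0,0, 20,-3,52,0,0,0,0, 25,-3,52,0,0,0,0, 25,-3,52,0,0,0,0]'; python3 -c "
from h import *
import pickle
go(st(-158,0,126),-28)
m=env.camera_model('wrist');p,d=env.capture('wrist');cv2.imwrite('pics/w6.png',p[:,:,::-1]);np.save('pics/w6.npy',d);pickle.dump(m,open('pics/w6.pkl','wb'))
p,d=env.capture('scene');cv2.imwrite('pics/s6.png',p[:,:,::-1]);np.save('pics/s6.npy',d)
crop('pics/s6.png','pics/s6c.png',300,180,420,270,6)"
```

```text
time_s: 6.95
eef_pos: [0.4192, -0.2219, 0.1273]
eef_rot: [3.141, -0.002, -0.489]
force: [-0.3, 0.7, -0.6]
width: 0.0158
t 6.95 pos [ 0.4192 -0.2219  0.1273] rpy [ 1.7998e+02 -9.0000e-02 -2.8020e+01] F [-0.3   0.66 -0.61] w 0.0158
shift [22.3 -0.1  1.3] turn [ 0.02 -0.09 -0.02]
```

View pics/w6.png

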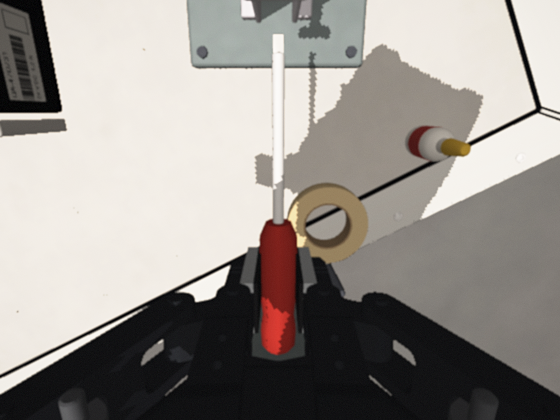

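View pics/s6c.png

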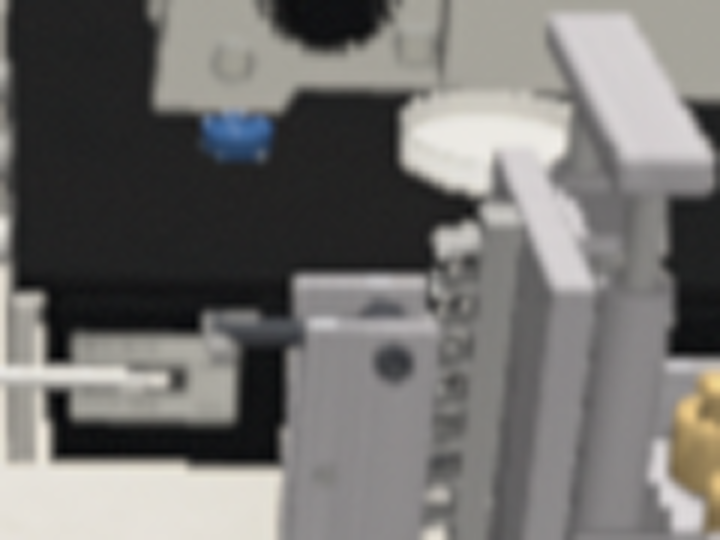

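```bash
python3 -m creep '[6,0,0,0,0,0,0, 12,0,0,0,0,0,0, 18,0,0,0,0,0,0, 22,0,0,0,0,0,0, 22,0,0,0,0,0,0, 22,0,0,0,0,0,0, 22,0,0,0,0,0,0, 22,0,0,0,0,0,0]'; python3 -c "
from h import *
import pickle
go(st(-158,0,126),-28)
m=env.camera_model('wrist');p,d=env.capture('wrist');cv2.imwrite('pics/w7.png',p[:,:,::-1]);np.save('pics/w7.npy',d);pickle.dump(m,open('pics/w7.pkl','wb'))
p,d=env.capture('scene');cv2.imwrite('pics/s7.png',p[:,:,::-1]);np.save('pics/s7.npy',d)
crop('pics/s7.png','pics/s7c.png',300,180,420,270,6)
crop('pics/w7.png','pics/w7c.png',180,0,380,140,4)
C=SR.inv().apply((cloud('scene',np.load('pics/s6.npy'))-ST).reshape(-1,3)).reshape(420,560,3)*1000
p=cv2.imread('pics/s6.png')
for u in range(304,330,5):
    c=C[236:248,u];k=(abs(c[:,1])<40)&(c[:,0]<-70);print(u,np.round(np.median(c[k],0),1) if k.any() else None)
"
```

```text
time_s: 7.85
eef_pos: [0.4371, -0.2313, 0.1268]
eef_rot: [-3.141, 0.0, -0.49]
force: [-1.0, -0.3, -1.0]
width: 0.0156
t 7.85 pos [ 0.4371 -0.2313  0.1268] rpy [-1.7999e+02  1.0000e-02 -2.8050e+01] F [-0.98 -0.31 -1.04] w 0.0156
shift [ 2.1 -0.   0.8] turn [-0.01  0.01 -0.05]
304 [-119.4    0.5  136.1]
309 [-111.3   -1.9  137.6]
314 [-103.1   -2.   137.8]
319 [-94.9  -0.7 137.4]
324 [-86.5   1.4 135.5]
329 None
```

View pics/w7c.png

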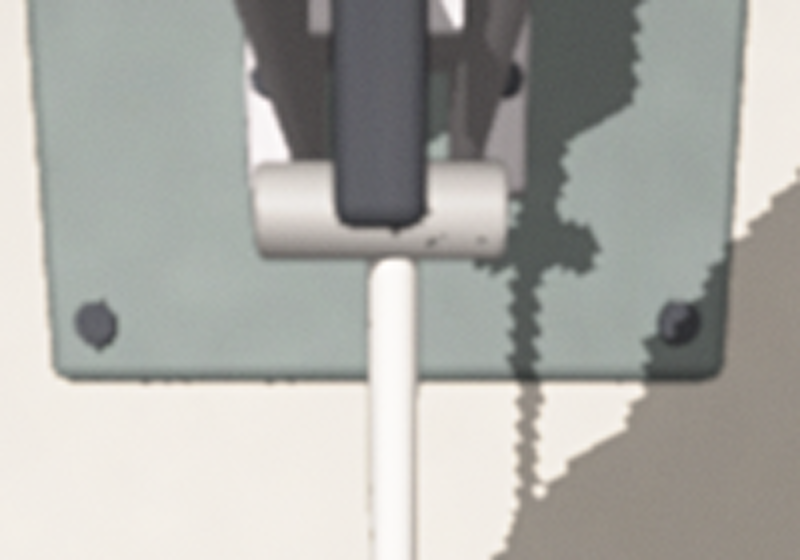

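View pics/s7c.png

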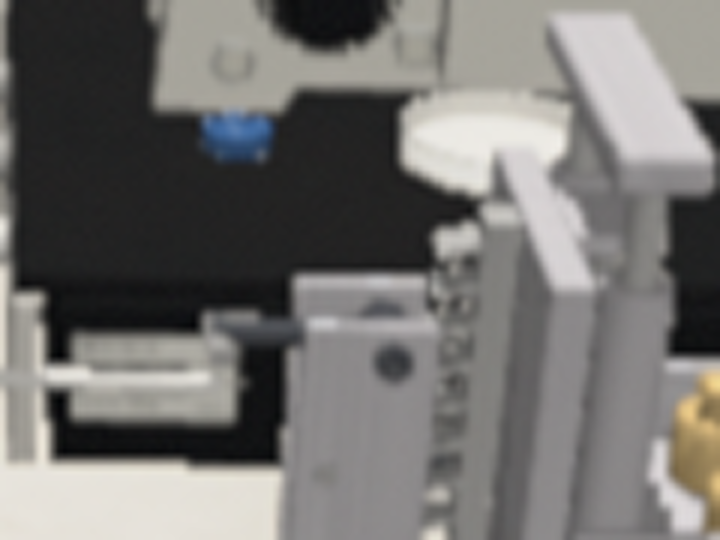

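Run:
```python
from h import *
import pickle
m=pickle.load(open('pics/w7.pkl','rb'));d=np.load('pics/w7.npy')
o=env.get_obs();R0=R.from_euler('xyz',o['eef_rot']);print(o['eef_pos'])
C=R0.inv().apply((cloud('wrist',d,m)-o['eef_pos']).reshape(-1,3)).reshape(420,560,3)*1000
for u in (250,255,298,303):
    print(u,[tuple(np.round(C[v,u],1)) for v in range(38,68,4)])
print([tuple(np.round(C[v,278],1)) for v in (70,80,100,150)])
```

```text
[ 0.437213   -0.23139565  0.12681986]
250 [(np.float64(120.6), np.float64(-20.3), np.float64(106.3)), (np.float64(93.3), np.float64(-10.0), np.float64(-23.5)), (np.float64(92.0), np.float64(-10.0), np.float64(-23.9)), (np.float64(90.8), np.float64(-10.0), np.float64(-24.2)), (np.float64(89.7), np.float64(-10.1), np.float64(-23.0)), (np.float64(88.2), np.float64(-10.0), np.float64(-24.4)), (np.float64(87.3), np.float64(-10.2), np.float64(-21.9)), (np.float64(103.5), np.float64(-21.5), np.float64(115.3))]
255 [(np.float64(112.5), np.float64(-14.1), np.float64(65.9)), (np.float64(93.2), np.float64(-8.2), np.float64(-24.1)), (np.float64(92.1), np.float64(-8.3), np.float64(-23.8)), (np.float64(90.5), np.float64(-8.2), np.float64(-25.6)), (np.float64(89.5), np.float64(-8.3), np.float64(-24.2)), (np.float64(88.4), np.float64(-8.4), np.float64(-23.1)), (np.float64(87.4), np.float64(-8.5), np.float64(-21.5)), (np.float64(103.5), np.float64(-17.8), np.float64(115.5))]
298 [(np.float64(112.6), np.float64(11.4), np.float64(66.5)), (np.float64(93.6), np.float64(6.4), np.float64(-22.3)), (np.float
[... 314 characters left out ...]
oat64(115.3))]
303 [(np.float64(120.6), np.float64(17.2), np.float64(106.0)), (np.float64(93.5), np.float64(8.1), np.float64(-22.7)), (np.float64(92.1), np.float64(8.1), np.float64(-23.6)), (np.float64(90.8), np.float64(8.1), np.float64(-24.2)), (np.float64(89.7), np.float64(8.2), np.float64(-23.1)), (np.float64(88.4), np.float64(8.2), np.float64(-23.1)), (np.float64(87.3), np.float64(8.3), np.float64(-22.3)), (np.float64(103.5), np.float64(18.3), np.float64(115.5))]
[(np.float64(86.0), np.float64(-0.5), np.float64(-10.8)), (np.float64(82.5), np.float64(-0.5), np.float64(-10.3)), (np.float64(75.1), np.float64(-0.4), np.float64(-10.9)), (np.float64(55.5), np.float64(-0.4), np.float64(-11.1))]
```

```bash
python3 -m creep '[1,0,0,0,0,0,0, 2,0,-1,0,0,0,0, 2,0,-2,0,0,0,0, 2,0,-3,0,0,0,0, 2,0,-4,0,0,0,0, 2,0,-4,0,0,0,0, 2,0,-4,0,0,0,0, 2,0,-4,0,0,0,0]'
cat >> h.py <<'E'
def look(tag,wr=True):
    import pickle
    F=[]
    p,d=env.capture('scene');F.append(env.get_obs()['force'])
    cv2.imwrite(f'pics/s_{tag}.png',p[:,:,::-1]);np.save(f'pics/s_{tag}.npy',d)
    if wr:
        m=env.camera_model('wrist');o=env.get_obs();p2,d2=env.capture('wrist');F.append(env.get_obs()['force'])
        cv2.imwrite(f'pics/w_{tag}.png',p2[:,:,::-1])
        R0=R.from_euler('xyz',o['eef_rot']);C=cloud('wrist',d2,m)
        def top(us,vs):
            c=C[vs[0]:vs[1],us[0]:us[1]].reshape(-1,3);c=c[(c[:,2]>.1)&(c[:,2]<.2)];return np.round(np.percentile(c[:,2],85)*1000,1) if len(c)>5 else None
        print('roller top z',top((247,262),(40,62)),top((296,308),(40,62)),'shaft top z near',top((277,280),(190,215)),'far',top((277,280),(80,100)))
    C=cloud('scene',d);P=(p[...,0]>150)&(p[...,2]<150)&(p[...,0].astype(int)-p[...,2]>50)
    c=SR.inv().apply((C[P]-ST))*1000;c=c[(c[:,0]>20)&(c[:,0]<150)&(abs(c[:,1])<70)]
    print('weights top z',np.round(np.percentile(c[:,2],[10,50,97]),1),len(c))
    o=env.get_obs();print('t',o['time_s'],'z',np.round(o['eef_pos'][2]*1000,2),'st',np.round(SR.inv().apply(o['eef_pos']-ST)*1000,1),'rpy',np.round(np.degrees(o['eef_rot']),2),'Fz',[round(f[2],2) for f in F],'F',np.round(np.mean(F,0),2),'T',np.round(o['wrist_torque'],3))
E
python3 -c "
from h import *
look('a')"
```

```text
time_s: 8.75
eef_pos: [0.4391, -0.2324, 0.1308]
eef_rot: [-3.142, -0.0, -0.489]
force: [0.7, 0.6, -1.0]
width: 0.0156
roller top z 151.5 151.3 shaft top z near 141.7 far 141.6
weights top z [111.  117.3 129.7] 363
t 8.85 z 130.77 st [-157.9   -0.   130.8] rpy [-1.800e+02  1.000e-02 -2.805e+01] Fz [np.float64(-1.73), np.float64(-0.61)] F [ 0.24  0.35 -1.17] T [-0.075 -0.031  0.016]
```

```bash
python3 -m creep '[0,0,-0.5,0,0,0,0, 0,0,-1,0,0,0,0, 0,0,-1.5,0,0,0,0, 0,0,-2,0,0,0,0, 0,0,-2.5,0,0,0,0, 0,0,-3,0,0,0,0, 0,0,-3,0,0,0,0, 0,0,-3,0,0,0,0]'
python3 -c "
from h import *
look('b')"
```

```text
time_s: 9.65
eef_pos: [0.439, -0.2323, 0.1337]
eef_rot: [3.142, 0.0, -0.489]
force: [1.2, -0.2, -3.4]
width: 0.0157
roller top z 151.4 151.2 shaft top z near 144.4 far 144.2
weights top z [111.2 117.5 129.3] 362
t 9.75 z 133.74 st [-157.9   -0.   133.7] rpy [-1.800e+02  1.000e-02 -2.804e+01] Fz [np.float64(-2.29), np.float64(-2.67)] F [ 0.7  -0.57 -2.48] T [ 0.057  0.081 -0.012]
```

```bash
python3 -m creep '[0,0,-0.3,0,0,0,0, 0,0,-0.6,0,0,0,0, 0,0,-1,0,0,0,0, 0,0,-1,0,0,0,0, 0,0,-1,0,0,0,0, 0,0,-1,0,0,0,0, 0,0,-1,0,0,0,0, 0,0,-1,0,0,0,0]'
python3 -c "
from h import *
look('c')"
```

```text
time_s: 10.55
eef_pos: [0.439, -0.2324, 0.1347]
eef_rot: [-3.142, 0.0, -0.489]
force: [-0.7, -0.2, -2.9]
width: 0.0158
roller top z 152.3 152.1 shaft top z near 145.2 far 145.3
weights top z [110.2 117.4 129.2] 366
t 10.65 z 134.77 st [-158.    -0.   134.8] rpy [-1.800e+02  1.000e-02 -2.805e+01] Fz [np.float64(-3.07), np.float64(-2.91)] F [-0.45  0.28 -2.99] T [ 0.147  0.29  -0.046]
```

```bash
python3 -m creep '[0,0,-0.3,0,0,0,0, 0,0,-0.6,0,0,0,0, 0,0,-1,0,0,0,0, 0,0,-1,0,0,0,0, 0,0,-1,0,0,0,0, 0,0,-1,0,0,0,0, 0,0,-1,0,0,0,0, 0,0,-1,0,0,0,0]'
python3 -c "
from h import *
look('d')"
```

```text
time_s: 11.45
eef_pos: [0.439, -0.2323, 0.1358]
eef_rot: [-3.142, 0.0, -0.489]
force: [-1.4, 0.3, -2.0]
width: 0.0158
roller top z 153.3 153.2 shaft top z near 146.3 far 146.1
weights top z [110.7 117.2 129.2] 360
t 11.55 z 135.77 st [-158.    -0.   135.8] rpy [-1.800e+02  1.000e-02 -2.804e+01] Fz [np.float64(-3.25), np.float64(-3.17)] F [-1.48  0.11 -3.21] T [ 0.217  0.483 -0.043]
```

```bash
echo
python3 -m creep '[0,0,-0.3,0,0,0,0, 0,0,-0.6,0,0,0,0, 0,0,-1,0,0,0,0, 0,0,-1,0,0,0,0, 0,0,-1,0,0,0,0, 0,0,-1,0,0,0,0, 0,0,-1,0,0,0,0, 0,0,-1,0,0,0,0]'
python3 -c "
from h import *
look('e')"
```

```text
time_s: 12.35
eef_pos: [0.4391, -0.2324, 0.1368]
eef_rot: [-3.142, -0.0, -0.489]
force: [-0.8, -0.5, -3.0]
width: 0.0158
roller top z 154.4 154.3 shaft top z near 147.4 far 147.1
weights top z [110.5 117.  128.9] 365
t 12.45 z 136.82 st [-157.8   -0.   136.8] rpy [-1.800e+02 -1.000e-02 -2.804e+01] Fz [np.float64(-2.59), np.float64(-2.83)] F [-0.69  0.27 -2.71] T [ 0.283  0.397 -0.006]
```

```bash
python3 -m creep '[0,0,-0.3,0,0,0,0, 0,0,-0.6,0,0,0,0, 0,0,-1,0,0,0,0, 0,0,-1,0,0,0,0, 0,0,-1,0,0,0,0, 0,0,-1,0,0,0,0, 0,0,-1,0,0,0,0, 0,0,-1,0,0,0,0]'
python3 -c "
from h import *
look('f')"
```

```text
time_s: 13.25
eef_pos: [0.4391, -0.2324, 0.1378]
eef_rot: [-3.142, 0.0, -0.489]
force: [-1.7, 0.5, -1.7]
width: 0.0158
roller top z 155.4 155.4 shaft top z near 148.4 far 148.0
weights top z [110.1 117.  128.8] 368
t 13.35 z 137.8 st [-157.9   -0.   137.8] rpy [-180.     -0.    -28.04] Fz [np.float64(-3.12), np.float64(-2.27)] F [-1.41  1.15 -2.7 ] T [0.243 0.412 0.052]
```

```bash
python3 -m creep '[0,0,-0.3,0,0,0,0, 0,0,-0.6,0,0,0,0, 0,0,-1,0,0,0,0, 0,0,-1,0,0,0,0, 0,0,-1,0,0,0,0, 0,0,-1,0,0,0,0, 0,0,-1,0,0,0,0, 0,0,-1,0,0,0,0]'
python3 -c "
from h import *
look('g')"
```

```text
time_s: 14.15
eef_pos: [0.4392, -0.2325, 0.1388]
eef_rot: [-3.142, -0.0, -0.489]
force: [-1.8, 0.6, -3.4]
width: 0.0157
roller top z 156.5 156.4 shaft top z near 149.6 far 149.2
weights top z [110.2 116.6 128.6] 374
t 14.25 z 138.82 st [-157.8   -0.   138.8] rpy [-1.800e+02 -1.000e-02 -2.805e+01] Fz [np.float64(-1.98), np.float64(-3.14)] F [-1.19  0.85 -2.56] T [0.221 0.444 0.023]
```

```bash
python3 -m creep '[0,0,-0.3,0,0,0,0, 0,0,-0.6,0,0,0,0, 0,0,-1,0,0,0,0, 0,0,-1,0,0,0,0, 0,0,-1,0,0,0,0, 0,0,-1,0,0,0,0, 0,0,-1,0,0,0,0, 0,0,-1,0,0,0,0]'
python3 -c "
from h import *
look('h')"
```

```text
time_s: 15.05
eef_pos: [0.4391, -0.2324, 0.1398]
eef_rot: [-3.142, -0.0, -0.489]
force: [-0.4, 0.4, -3.8]
width: 0.0153
roller top z 157.3 157.3 shaft top z near 150.4 far 150.3
weights top z [110.2 116.7 128.4] 380
t 15.15 z 139.79 st [-157.9   -0.   139.8] rpy [-180.     -0.    -28.05] Fz [np.float64(-2.87), np.float64(-3.27)] F [-1.33  0.27 -3.07] T [ 0.233  0.384 -0.015]
```

```bash
python3 -m creep '[0,0,-0.3,0,0,0,0, 0,0,-0.6,0,0,0,0, 0,0,-1,0,0,0,0, 0,0,-1,0,0,0,0, 0,0,-1,0,0,0,0, 0,0,-1,0,0,0,0, 0,0,-1,0,0,0,0, 0,0,-1,0,0,0,0]'
python3 -c "
from h import *
look('i')"
```

```text
time_s: 15.95
eef_pos: [0.4391, -0.2324, 0.1408]
eef_rot: [-3.142, -0.0, -0.489]
force: [-1.0, -0.8, -1.4]
width: 0.0158
roller top z 158.5 158.6 shaft top z near 151.4 far 151.6
weights top z [110.  116.5 128.1] 365
t 16.05 z 140.81 st [-157.9   -0.   140.8] rpy [-180.     -0.    -28.05] Fz [np.float64(-1.77), np.float64(-4.37)] F [-1.03  1.15 -3.07] T [0.205 0.369 0.004]
```

```bash
python3 -m creep '[0,0,-0.3,0,0,0,0, 0,0,-0.6,0,0,0,0, 0,0,-1,0,0,0,0, 0,0,-1,0,0,0,0, 0,0,-1,0,0,0,0, 0,0,-1,0,0,0,0, 0,0,-1,0,0,0,0, 0,0,-1,0,0,0,0]'
python3 -c "
from h import *
look('j')"
```

```text
time_s: 16.85
eef_pos: [0.4391, -0.2324, 0.1418]
eef_rot: [-3.142, -0.0, -0.489]
force: [-0.3, 0.4, -2.8]
width: 0.0156
roller top z 159.4 159.7 shaft top z near 152.8 far 152.2
weights top z [109.5 116.1 128. ] 361
t 16.95 z 141.82 st [-157.8   -0.   141.8] rpy [-180.     -0.    -28.05] Fz [np.float64(-2.92), np.float64(-1.56)] F [-0.61  0.28 -2.24] T [ 0.151  0.297 -0.057]
```

```bash
python3 -m creep '[0,0,-0.3,0,0,0,0, 0,0,-0.6,0,0,0,0, 0,0,-1,0,0,0,0, 0,0,-1,0,0,0,0, 0,0,-1,0,0,0,0, 0,0,-1,0,0,0,0, 0,0,-1,0,0,0,0, 0,0,-1,0,0,0,0]'
python3 -c "
from h import *
look('k')"
```

```text
time_s: 17.75
eef_pos: [0.4392, -0.2325, 0.1428]
eef_rot: [3.142, -0.0, -0.489]
force: [0.7, 0.1, -1.8]
width: 0.0158
roller top z 160.7 160.5 shaft top z near 153.6 far 153.6
weights top z [ 96.4 103.8 115.6] 381
t 17.85 z 142.84 st [-1.578e+02 -1.000e-01  1.428e+02] rpy [-1.800e+02 -1.000e-02 -2.805e+01] Fz [np.float64(-0.84), np.float64(-0.18)] F [ 0.11  0.26 -0.51] T [-0.027  0.049  0.037]
```

```bash
python3 -m creep '[0,0,-0.2,0,0,0,0, 0,0,-0.4,0,0,0,0, 0,0,-0.4,0,0,0,0, 0,0,-0.4,0,0,0,0, 0,0,-0.4,0,0,0,0, 0,0,-0.4,0,0,0,0, 0,0,-0.4,0,0,0,0, 0,0,-0.4,0,0,0,0]'
python3 -c "
from h import *
look('l')"
```

```text
time_s: 18.65
eef_pos: [0.4391, -0.2325, 0.1433]
eef_rot: [-3.141, -0.0, -0.49]
force: [0.0, 0.1, -2.2]
width: 0.0157
roller top z 161.5 161.5 shaft top z near 154.1 far 153.9
weights top z [79.5 86.4 98.3] 369
t 18.75 z 143.22 st [-157.9   -0.   143.2] rpy [-180.      0.    -28.04] Fz [np.float64(-0.35), np.float64(-2.98)] F [ 1.02 -0.14 -1.67] T [ 0.034 -0.066 -0.006]
```

```bash
for i in 1 2 3; do python3 -m creep '[0,0,0,0,0,0,0, 0,0,0,0,0,0,0, 0,0,0,0,0,0,0, 0,0,0,0,0,0,0, 0,0,0,0,0,0,0, 0,0,0,0,0,0,0, 0,0,0,0,0,0,0, 0,0,0,0,0,0,0]' | grep force; python3 -c "
from h import *
look('m$i')"; done
```

```text
force: [0.7, -0.8, -3.1]
roller top z 160.6 160.5 shaft top z near 153.9 far 153.5
weights top z [61.9 68.7 80.6] 363
t 19.65 z 143.16 st [-157.9   -0.   143.2] rpy [180.     0.   -28.04] Fz [np.float64(-3.71), np.float64(-2.54)] F [ 1.69 -0.67 -3.13] T [-0.048 -0.021  0.004]
force: [0.5, -0.7, -3.2]
roller top z 160.5 160.6 shaft top z near 153.6 far 153.3
weights top z [52.8 59.7 71.4] 353
t 20.55 z 143.17 st [-157.9   -0.   143.2] rpy [-1.800e+02  1.000e-02 -2.804e+01] Fz [np.float64(-3.26), np.float64(-3.5)] F [ 0.69 -0.92 -3.38] T [ 0.03   0.059 -0.029]
force: [0.8, -0.5, -3.8]
roller top z 160.7 160.5 shaft top z near 153.8 far 153.6
weights top z [52.6 59.3 71.1] 354
t 21.45 z 143.21 st [-157.9   -0.   143.2] rpy [-180.      0.    -28.05] Fz [np.float64(-3.67), np.float64(-3.38)] F [ 0.5  -0.52 -3.52] T [-0.     0.035  0.001]
```

```bash
python3 -c "
from h import *
crop('pics/s_m3.png','pics/m3c.png',320,180,470,340,3.7)
p,d=env.capture('side');cv2.imwrite('pics/side_m.png',p[:,:,::-1]);crop('pics/side_m.png','pics/side_mc.png',250,190,410,330,4.5)"
```

```text
(no output)
```

View pics/m3c.png

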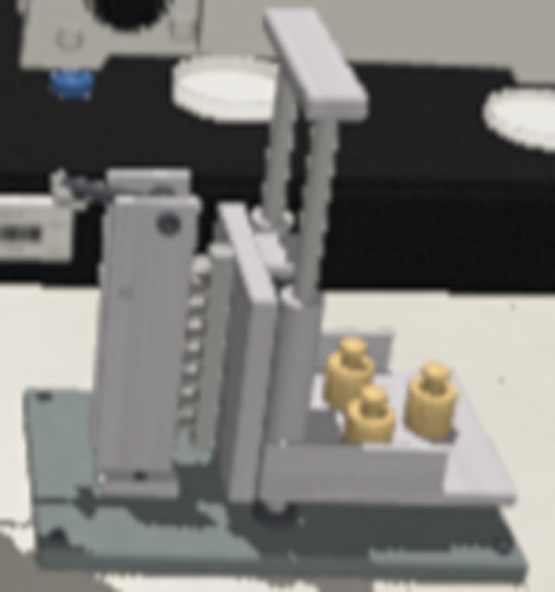

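View pics/side_mc.png

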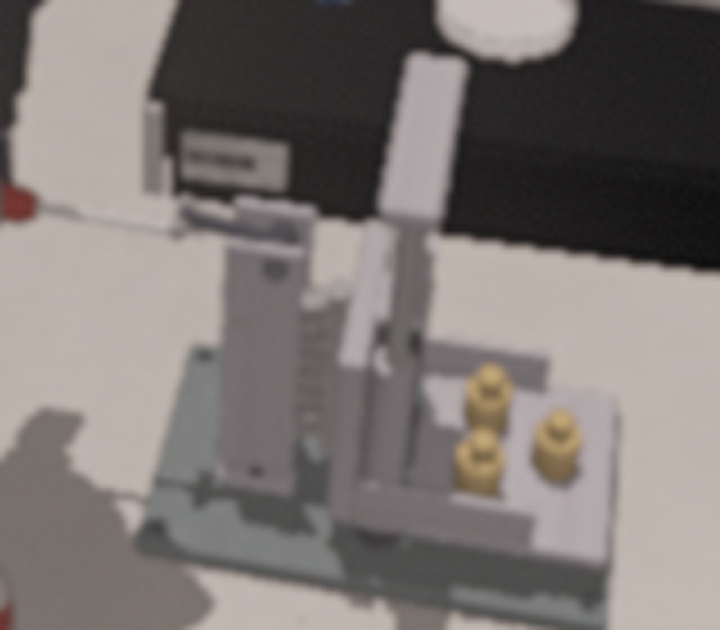

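```bash
python3 -m creep '[0,0,-0.2,0,0,0,0, 0,0,-0.4,0,0,0,0, 0,0,-0.4,0,0,0,0, 0,0,-0.4,0,0,0,0, 0,0,-0.4,0,0,0,0, 0,0,-0.4,0,0,0,0, 0,0,-0.4,0,0,0,0, 0,0,-0.4,0,0,0,0]'
python3 -c "
from h import *
look('n')
C=SR.inv().apply((cloud('scene',np.load('pics/s_n.npy'))-ST).reshape(-1,3)).reshape(420,560,3)*1000
for u,v in((447,305),(451,313),(440,293),(390,309),(400,313),(386,312)): print(u,v,np.round(C[v,u],1))
"
```

```text
time_s: 22.3
eef_pos: [0.4391, -0.2324, 0.1436]
eef_rot: [-3.142, -0.0, -0.489]
force: [1.2, -0.3, -4.0]
width: 0.0153
roller top z 160.9 160.9 shaft top z near 154.2 far 154.0
weights top z [53.  59.5 71.6] 353
t 22.4 z 143.58 st [-1.579e+02 -1.000e-01  1.436e+02] rpy [180.     0.   -28.05] Fz [np.float64(-3.6), np.float64(-2.43)] F [ 0.65 -0.82 -3.02] T [0.051 0.055 0.059]
447 305 [119.5 -29.5  39.7]
451 313 [120.7 -48.1  37.6]
440 293 [112.3  -8.9  49. ]
390 309 [ 22.2 -47.1  41.8]
400 313 [ 39.6 -45.5  33.1]
386 312 [ 17.6 -42.1  31.9]
```

```bash
python3 -m creep '[0,0,2,0,0,0,0, 0,0,4,0,0,0,0, 0,0,6,0,0,0,0, 0,0,8,0,0,0,0, 0,0,10,0,0,0,0, 0,0,12,0,0,0,0, 0,0,14,0,0,0,0, 0,0,16,0,0,0,0]'
python3 -c "
from h import *
look('o')
crop('pics/s_o.png','pics/s_oc.png',300,180,420,270,6)"
```

```text
time_s: 23.2
eef_pos: [0.4391, -0.2325, 0.1275]
eef_rot: [-3.142, -0.0, -0.49]
force: [-0.7, -0.3, -0.5]
width: 0.0156
roller top z 151.3 151.3 shaft top z near 138.1 far 138.4
weights top z [52.2 59.4 71.6] 361
t 23.3 z 127.37 st [-1.580e+02 -1.000e-01  1.274e+02] rpy [ 1.800e+02  2.000e-02 -2.805e+01] Fz [np.float64(-0.78), np.float64(-0.66)] F [ 0.32  0.13 -0.72] T [0.002 0.053 0.031]
```

View pics/s_oc.png

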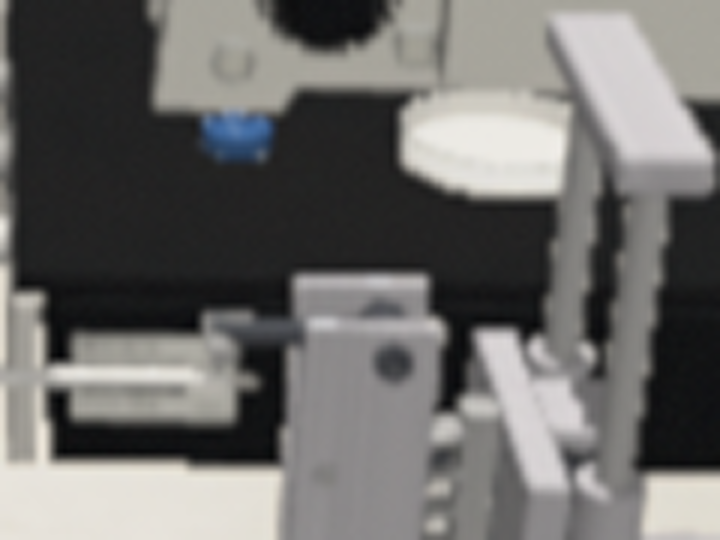

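```bash
python3 -m creep '[-10,0,0,0,0,0,0, -25,0,0,0,0,0,0, -45,0,0,0,0,0,0, -55,0,-10,0,0,0,0, -55,0,-30,0,0,0,0, -55,0,-50,0,0,0,0, -55,0,-50,0,0,0,0, -55,0,-50,0,0,0,0]'
python3 -c "
from h import *
go([.4589,-.0369,.1775],29);go([.4589,-.0369,.002],29)"
```

```text
time_s: 24.1
eef_pos: [0.3904, -0.206, 0.1775]
eef_rot: [-3.14, -0.0, -0.489]
force: [-1.0, -0.3, -0.3]
width: 0.0158
t 24.1 pos [ 0.3904 -0.206   0.1775] rpy [-1.7993e+02 -3.0000e-02 -2.8000e+01] F [-0.97 -0.31 -0.34] w 0.0158
shift [ -18.9 -181.5    0.2] turn [-5.0e-02 -6.0e-02 -5.7e+01]
t 24.1 pos [ 0.3904 -0.206   0.1775] rpy [-1.7993e+02 -3.0000e-02 -2.8000e+01] F [-0.97 -0.31 -0.34] w 0.0158
shift [ -19.  -181.3  175.7] turn [-5.0e-02 -6.0e-02 -5.7e+01]
```

```bash
python3 -m creep '[-3,-26,0,0,0,-8,0, -6,-52,0,0,0,-16,0, -9,-78,0,0,0,-24,0, -12,-104,0,0,0,-32,0, -15,-130,0,0,0,-40,0, -17,-156,0,0,0,-48,0, -19,-181,0,0,0,-55,0, -19,-181,0,0,0,-57,0]'
python3 -m creep '[0,0,30,0,0,0,0, 0,0,65,0,0,0,0, 0,0,100,0,0,0,0, 0,0,130,0,0,0,0, 0,0,150,0,0,0,0, 0,0,160,0,0,0,0, 0,0,165,0,0,0,0, 0,0,165,0,0,0,0]'
python3 -c "
from h import *
go([.4589,-.0369,.002],29)"
```

```text
time_s: 24.9
eef_pos: [0.4593, -0.0345, 0.1764]
eef_rot: [-3.14, 0.001, 0.515]
force: [-0.1, 0.7, -1.8]
width: 0.0154
time_s: 25.7
eef_pos: [0.4586, -0.0381, 0.0124]
eef_rot: [-3.141, 0.001, 0.505]
force: [0.1, -0.4, -0.2]
width: 0.0157
t 25.7 pos [ 0.4586 -0.0381  0.0124] rpy [-1.7998e+02  4.0000e-02  2.8930e+01] F [ 0.13 -0.39 -0.24] w 0.0157
shift [ 0.8 -0.9 10.4] turn [-0.02  0.04 -0.07]
```

```bash
python3 -m creep '[0,0,3,0,0,0,0, 0,0,6,0,0,0,0, 0,0,8,0,0,0,0, 0,0,9,0,0,0,0, 0,0,10,0,0,0,0, 0,0,10.5,0,0,0,0, 0,0,10.5,0,0,0,0, 0,0,10.5,0,0,0,0]'
python3 -c "
from h import *
env.capture('scene');go([.4589,-.0369,.002],29);p,d=env.capture('wrist');cv2.imwrite('pics/w9.png',p[:,:,::-1])"
```

```text
time_s: 26.5
eef_pos: [0.4589, -0.0379, 0.0021]
eef_rot: [3.142, -0.0, 0.505]
force: [-0.4, -0.1, 0.6]
width: 0.0158
t 26.55 pos [ 0.4589 -0.0379  0.0021] rpy [180.    -0.    28.96] F [ 0.79 -0.26 -0.55] w 0.0153
shift [ 0.5 -0.9  0.1] turn [ 0.   -0.   -0.04]
```

View pics/w9.png

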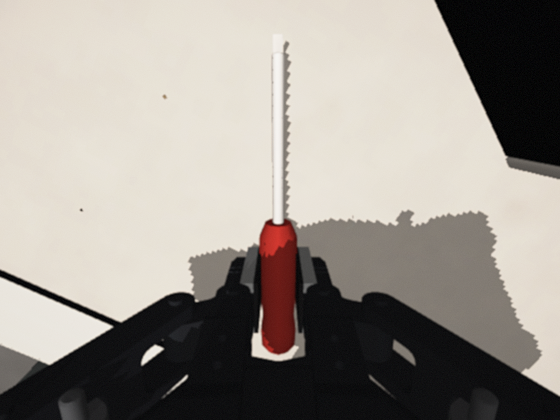

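Screwdriver is right at the table (under 1 mm). Release gradually, then rise.

```bash
python3 -m creep '[0,0,0.6,0,0,0,0, 0,0,0.6,0,0,0,0, 0,0,0.6,0,0,0,18, 0,0,0.6,0,0,0,22, 0,0,0.6,0,0,0,28, 0,0,0.6,0,0,0,36, 0,0,0,0,0,0,45, 0,0,0,0,0,0,50]'
python3 -m creep '[0,0,-5,0,0,0,55, 0,0,-15,0,0,0,60, 0,0,-35,0,0,0,70, 0,0,-65,0,0,0,80, 0,0,-100,0,0,0,80, 0,0,-140,0,0,0,80, 0,0,-150,0,0,0,80, 0,0,-150,0,0,0,80]'
python3 -c "
from h import *
look('z',False)
p,d=env.capture('wrist');cv2.imwrite('pics/w10.png',p[:,:,::-1])"
```

```text
time_s: 27.4
eef_pos: [0.4589, -0.0379, 0.0022]
eef_rot: [3.142, -0.0, 0.505]
force: [-0.0, 1.1, 0.5]
width: 0.05
time_s: 28.2
eef_pos: [0.46, -0.0376, 0.1539]
eef_rot: [3.141, -0.004, 0.506]
force: [0.1, 0.5, 0.3]
width: 0.0798
weights top z [53.2 59.7 71.5] 338
t 28.25 z 152.53 st [-231.8  181.5  152.5] rpy [-1.7999e+02 -1.0000e-01  2.9000e+01] Fz [np.float64(-0.42)] F [-0.55  0.2  -0.42] T [ 0.066 -0.023 -0.015]
```

View pics/w10.png

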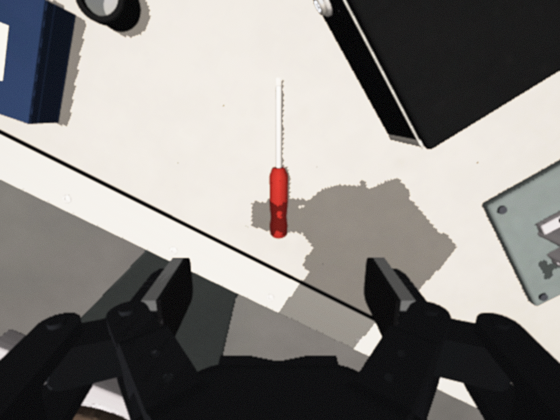

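View pics/s_z.png

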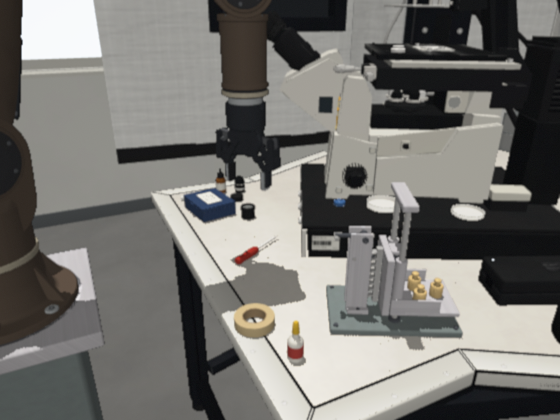

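Screwdriver lies on the table (handle at ~(247,255) in the scene), platform down, pawl shut, bystanders unmoved.

```bash
python3 -c "
from station import env
print(env.finish_job())"
```

```text
the job is handed in; nothing more can be done
None
```

The platform is fully down, the pawl is shut and the screwdriver is lying on the table clear of the lift. I handed the job in at about 28 s of the 72 s allowed.

- **Raising the pawl:** I gripped the screwdriver by its handle and slid the blade under the middle of the roller. I raised it about 1 mm at a time, and it came free with the roller about 9 mm up. While raising, single vertical readings stayed at 4.4 N or less, including the tool's own 0.5–0.9 N. That is under the 6.5 N limit, and I saw no force rise that would suggest the stop.
- **Sinking:** The platform went down on its own by about 57 mm at roughly 19 mm/s. As a check I raised the pawl another 0.4 mm after it stopped, and the platform did not move.
- **Pawl back in:** After I lowered the blade, the top of the roller was back at 151.3 mm, against 151.4 mm at the start.
- **Screwdriver and other items:** It was laid back where it came from. In the last picture the tape roll, glue bottle and loupe appear where they were at the start.

Two things I could not settle fully:
- **Bottom of travel:** I judged this from the platform having stopped and from the pictures, where the guide sleeve seems to rest on its collar. I had no joint reading to confirm it.
- **Force readings:** They were noisy by about 0.5–1 N. The force dropped briefly while the platform sank, probably because the rack teeth were passing the pawl.

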